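# Run a sweep and hold the contact press closed

## Task

On the white sweep controller press the green, then the yellow, then the blue key right down, one at a time and in that order, letting each come back up and never pressing the red key. Then push down the blue-ended lever of the contact press, without ever reaching the red of its scale, until its orange pointer stands in the middle of the green band, keep it there for three seconds, and finish while still holding it there with the gripper's fingers (it springs up if let go). Leave everything else on the bench undisturbed.

Things in the scene. Friction and masses are not known exactly. Their poses are not given: they have to be found in the camera images.
- controller: sweep controller: white box 200 x 150 x 45 mm with a blue stripe round its foot, fixed to the table; origin centre of underside. Its dark screen is on the half of the top at its +x end; the four keys stand in a 2 x 2 square, 60 mm apart, on the rest of the top, at x -56 and +4 mm, y -30 and +30 mm in its frame. Which colour is in which place varies. Controller and press may swap sides of the table.
- key_green_top (a point): centre of the top face of the green key: round, 28 mm diameter, in a black collar 44 mm across and 12 mm high on the controller's top. At rest the key's top is 67 mm above the table (10 mm above the collar); it goes straight down 6 mm.
- key_yellow_top (a point): centre of the top face of the yellow key: round, 28 mm diameter, in a black collar 44 mm across and 12 mm high on the controller's top. At rest the key's top is 67 mm above the table (10 mm above the collar); it goes straight down 6 mm.
- key_blue_top (a point): centre of the top face of the blue key: round, 28 mm diameter, in a black collar 44 mm across and 12 mm high on the controller's top. At rest the key's top is 67 mm above the table (10 mm above the collar); it goes straight down 6 mm.
- key_red_top (a point): centre of the top face of the red key: round, 28 mm diameter, in a black collar 44 mm across and 12 mm high on the controller's top. At rest the key's top is 67 mm above the table (10 mm above the collar); it goes straight down 6 mm. Must not be pressed.
- key_green (a joint): travel of the green key, m: 0 up, 0.006 right down (pressed counts from 0.0042; up means below 0.002). Spring: 1.5 N to start it, 5 N at the stop; it springs back.
- key_yellow (a joint): travel of the yellow key, m: 0 up, 0.006 right down (pressed counts from 0.0042; up means below 0.002). Spring: 1.5 N to start it, 5 N at the stop; it springs back.
- key_blue (a joint): travel of the blue key, m: 0 up, 0.006 right down (pressed counts from 0.0042; up means below 0.002). Spring: 1.5 N to start it, 5 N at the stop; it springs back.
- key_red (a joint): travel of the red key, m: 0 up, 0.006 right down (pressed counts from 0.0042; up means below 0.002). Spring: 1.5 N to start it, 5 N at the stop; it springs back.
- fixture: contact press: aluminium base plate 240 x 120 x 18 mm fixed to the table; origin centre of its underside. Two grey posts (to 116 mm high, 74 mm apart overall) carry the lever's hinge; the lever reaches from there to the -x end of the base, over the middle line y = 0. At the +x end an orange tail pointer of the lever rises between two coloured scale strips as the handle goes down: white, green, yellow, red from the bottom up.
- lever_hinge (a point): point on the lever's hinge axis, midway along it: at x +60 mm, y 0, 100 mm above the table in the press's frame. The axis is level, along the press's y.
- lever_pad (a point): centre of the top face of the lever's blue handle pad (54 mm along the lever, 44 mm wide, 14 mm thick); it moves with the lever. It lies 165 mm from the hinge along the lever and 7 mm above the lever's centre line. At rest the lever slopes 0.20 rad upward from the hinge to the pad, so the pad is about 140 mm above the table; in the middle of the green band it slopes 0.09 rad downward and the pad is about 92 mm above the table.
- press_lever (a joint): angle the lever has been pushed down from rest, rad. White 0 to 0.24, green band 0.24 to 0.34 (middle 0.29), yellow 0.34 to 0.42, red from 0.42, stop 0.50. Spring: about 2 N down on the pad starts it moving, about 7 N holds it in the green; it springs back when let go.
- magnifier: bystander, loose, to be left alone: hand magnifier lying flat, 165 mm long, black handle and ring 14 mm high; origin under its middle, lens to its +x
- sample_box: bystander, loose, to be left alone: clear sample box with yellow lid, 94 x 64 x 46 mm; origin centre of underside
- mouse: bystander, loose, to be left alone: black computer mouse, 105 x 60 x 32 mm; origin centre of underside
- adapter: bystander, loose, to be left alone: small brass coaxial adapter standing upright, 26 mm diameter and 26 mm high, on the table just behind the press (far side from the robot); origin centre of underside
- vial: bystander, loose, to be left alone: amber glass vial standing upright, 28 mm diameter, 50 mm high, on the table just in front of the controller (robot side); origin centre of underside

How it is judged:
By the outcome, as a careful person would: the job done as asked, in the order asked, and still so for the second after the job is handed in, while the arm keeps its last pose, push and grip.
It also fails if it takes over 59 s, if anything falls off the work surface, if the arm or the gripper's body presses on something with over 40 N, if the wrist force passes 120 N, or if a joint passes its speed limit or range.

## Robot

A 7-joint arm with a two-finger parallel gripper is mounted at the origin on the work surface. World frame = base frame: x ahead of the robot, y to its left, z up, the work surface at z = 0. Lengths are in m, angles in rad, forces in N, time in s.
With the tool pointing down it reaches from about 0.35 to 0.9 m from the base axis. Payload 19.9 kg.
Tool frame: the origin (TCP) lies on the centre line of the jaws, within the pads' length; the fingertips stand 11 mm ahead of it and the grasp point (between the pads) lies 8 mm behind it; z points along the fingers, y is the direction in which the jaws open and shut (so a half turn about z gives the same grasp; the last joint's range is limited). The gripper opens to 94 mm and grips with 3 to 60 N. Pads are 16 mm wide; open, the fingers measure 119 mm over their backs; the gripper's body (75 mm by 177 mm) begins 78 mm behind the grasp point.
Start: joints at [-1.179, 0.417, -0.01, 1.614, 0.005, 1.111, -0.053], TCP at [0.262, 0.567, 0.216] pointing down, gripper open.
Joint ranges: [-2.81, 2.81], [-0.39, 2.02], [-1.27, 1.25], [0.06, 2.57], [-1.19, 4.33], [0.19, 2], [-2.82, 2.82]. Speed limits (rad/s): [1.89, 1.89, 2.39, 2.39, 3.01, 3.01, 3.01].

## Interface

Orientations are given as a unit quaternion [x, y, z, w].
In Python, from cell import state, read_camera, hand_in gives the robot as it stands.
- The arm moves only by the tool carry_out, never from a script. Its argument "targets" is a list of rows, each an object of numbers: "gripper": the closure in counts, from 0 (fully open) to 255 (shut); "tx", "ty", "tz": the shift along the world's x, y, z in m; "rx", "ry", "rz": the turn, a rotation vector about the world's x, y, z in rad. In form: [{"gripper": .., "tx": .., "ty": .., "tz": .., "rx": .., "ry": .., "rz": ..}, ...]. A call has exactly 5 rows; each row shifts and turns the commanded pose from where the row before left it; what a row does not reach is not made up. A row lasts 1/10 s, in which the tool goes at most 50 mm and 8.59 degrees, less where a joint would pass 70% of its speed; a pose out of reach is approached as far as the arm can. A call is refused whole if a number of a shift passes 0.05 or a number of a turn 0.15, either way. A call with a gripper value outside its range is refused whole. The fingers move at their own pace and stop on an object; the grip force is fixed at half the most. Time passes only in rows, so rows that do not move let the fingers close, or fill a call up. It gives the time, the measured TCP pose, the force and the opening at its end, in the units of the state.
- state(): the state, without advancing time (a new reading comes with each control period).
- read_camera(name): name is "scene" or "top" or "wrist"; returns a dict with "frame" (400x640x3 uint8, red, green, blue), "camera_matrix" (3x3 intrinsics, pixels), "xyz" and "rotation" of the camera in the world. Camera axes: x right, y up, looking along -z (the intrinsics and any distortion apply to the point x, -y, -z); pixel columns grow to the right and rows downward; lengths in m; the calibration is good to about 2 mm. A picture is of the moment at which its call begins. There is no depth.
- hand_in(): hands the job in, once; it reports no verdict.
The state is a dict: "time_s": time; "qpos": joint angles; "joint_velocities": joint speeds; "joint_torque": joint torques, N m; "tool_pos": TCP position; "eef_rot": TCP orientation; "wrist_force": force on the tool from outside, world axes, zero at the start; "ft_torque": the same for the moment, N m; "finger_gap": opening from 0.0 (shut) to 1.0 (fully open).
Only numpy, scipy, OpenCV 4.12 (cv2) and the standard library are available. Lean on these libraries where they do the work, as an engineer would, in place of code of your own. Each camera call takes 0.05 s, during which the arm holds its last target. There are 200 camera calls.

## Working session

There is one attempt and no reset: what is moved stays moved. The work goes in short steps, Python scripts to look and compute and a tool call to move; the robot and the scene stay as the last step left them, time stands still between calls to the robot, and variables do not carry over. Pictures are saved under pics/ and viewed, about 8 in all and at most 12, crops included, and the job is handed in when it is done.

Besides the shell and the picture viewer there is one more tool, called as a command line: name --argument value ..., lists and objects as JSON in quotes. carry_out: Moves the arm, as the interface text tells. Its arguments: {"type":"object","properties":{"targets":{"type":"array","items":{"type":"object","properties":{"gripper":{"type":"number"},"tx":{"type":"number"},"ty":{"type":"number"},"tz":{"type":"number"},"rx":{"type":"number"},"ry":{"type":"number"},"rz":{"type":"number"}}}}},"required":["targets"]}

```bash
mkdir -p pics; cat > h.py <<'E'
import numpy as np, cv2
from cell import state, read_camera, hand_in
def ray(c,u,v):
    K=np.array(c["camera_matrix"]); d=np.linalg.inv(K)@[u,v,1]; d=np.array([d[0],-d[1],-d[2]])
    R=np.array(c["rotation"]); 
    return np.array(c["xyz"]), R@d
def onz(c,u,v,z):
    o,d=ray(c,u,v); return o+d*(z-o[2])/d[2]
def proj(c,p):
    q=np.array(c["rotation"]).T@(np.array(p)-np.array(c["xyz"])); K=np.array(c["camera_matrix"])
    w=K@[q[0],-q[1],-q[2]]; return w[:2]/w[2]
E
python3 - <<'E'
from h import *
ims=[]
for n in ["top","scene"]:
    c=read_camera(n); cv2.imwrite(f"pics/{n}0.png",c["frame"][:,:,::-1]); print(n,c["camera_matrix"],c["xyz"],c["rotation"],[k for k in c])
    if n=="top":
        hsv=cv2.cvtColor(c["frame"],cv2.COLOR_RGB2HSV)
        for col,(a,b) in dict(red=(0,6),yellow=(22,34),green=(45,85),blue=(98,125)).items():
            m=cv2.inRange(hsv,(a,110,60),(b,255,255))
            k,_,st,ce=cv2.connectedComponentsWithStats(m)
            for i in range(1,k):
                if st[i,4]>40: print(col,st[i],ce[i].round(1),onz(c,*ce[i],.067).round(4))
print(state())
E
```

```text
top [[453.19100257   0.         322.44152688]
 [  0.         453.19100257 202.89376586]
 [  0.           0.           1.        ]] [ 0.49839517 -0.13159706  1.21410941] [ 0.01872711 -0.02522314 -0.70364745  0.70985446] ['frame', 'camera_matrix', 'xyz', 'rotation']Traceback (most recent call last):
  File "<stdin>", line 11, in <module>
  File "h.py", line 8, in onz
    o,d=ray(c,u,v); return o+d*(z-o[2])/d[2]
        ~~~^^^^^^^
  File "h.py", line 6, in ray
    return np.array(c["xyz"]), R@d
                               ~^~
ValueError: matmul: Input operand 1 has a mismatch in its core dimension 0, with gufunc signature (n?,k),(k,m?)->(n?,m?) (size 3 is different from 4)
```

View pics/top0.png

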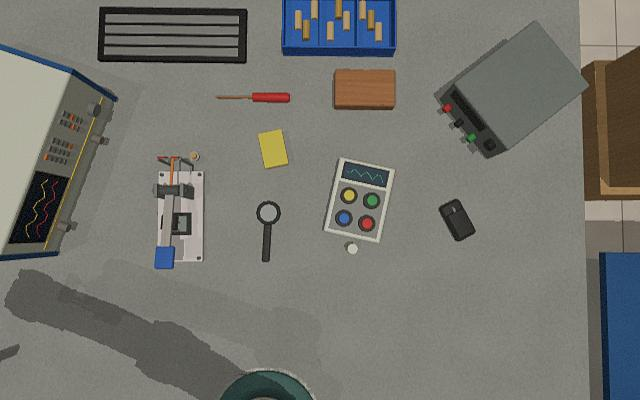

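The top view shows the press on the left (blue pad at about (165,258), pointer at the top end) and the controller at about (360,200). Its keys are yellow (348,196), green (372,201), blue (344,218) and red (367,223). Camera rotation turns out to be a quaternion, so I'll fix the helper.

```bash
sed -i 's/np.array(c\["rotation"\])/Rot.from_quat(c["rotation"]).as_matrix()/; 1a from scipy.spatial.transform import Rotation as Rot' h.py
python3 - <<'E'
from h import *
C={}
for n in ["top","scene","wrist"]:
    c=C[n]=read_camera(n); cv2.imwrite(f"pics/{n}0.png",c["frame"][:,:,::-1]); print(n,c["xyz"],c["rotation"])
    if n=="wrist": break
    hsv=cv2.cvtColor(c["frame"],cv2.COLOR_RGB2HSV)
    for col,(a,b) in dict(red=(0,6),yellow=(22,34),green=(45,85),blue=(98,125)).items():
        m=cv2.inRange(hsv,(a,110,60),(b,255,255))
        k,_,st,ce=cv2.connectedComponentsWithStats(m)
        for i in range(1,k):
            if 40<st[i,4]<1500: print(col,st[i],ce[i].round(1),onz(c,*ce[i],.067).round(4))
c=C["top"]
print("proj in scene of tool",proj(C["scene"],state()["tool_pos"]))
print(state())
E
python3 - <<'E'
import cv2,numpy as np
t=cv2.imread('pics/top0.png');
a=cv2.resize(t[140:280,140:220],None,fx=4,fy=4,interpolation=2);b=cv2.resize(t[140:280,310:420],None,fx=4,fy=4,interpolation=2)
cv2.imwrite('pics/topcrop.png',np.hstack([a,b]))
E
```

```text
top [ 0.49839517 -0.13159706  1.21410941] [ 0.01872711 -0.02522314 -0.70364745  0.70985446]
red [252  93  38   9 334] [270.6  97. ] [ 0.8415 -0.0063  0.067 ]
red [442 103  10  10  63] [446.6 107.7] [ 0.8184 -0.4595  0.067 ]
red [361 218  12  11  99] [366.7 223. ] [ 0.5198 -0.2543  0.067 ]
yellow [ 44 117  51 133 257] [ 68.9 183.6] [0.6128 0.5    0.067 ]
yellow [258 129  31  40 876] [272.7 148.4] [ 0.7079 -0.0136  0.067 ]
yellow [344 190  11  11  95] [348.7 194.9] [ 0.5908 -0.2084  0.067 ]
green [466 133  10  10  53] [470.9 137. ] [ 0.7428 -0.5216  0.067 ]
green [367 195  11  11  90] [371.8 199.9] [ 0.5785 -0.267   0.067 ]
blue [  0  44  73  30 376] [35.9 58.6] [0.935  0.5983 0.067 ]
blue [339 213  11  11  95] [343.8 217.9] [ 0.5321 -0.1962  0.067 ]
blue [154 246  21  23 419] [164.2 257.4] [0.4292 0.254  0.067 ]
scene [ 0.91487985 -0.72573495  0.88422825] [0.3364958  0.09141945 0.23264505 0.90790382]
red [426 212  19  32 290] [434.9 228.1] [ 0.864  -0.0472  0.067 ]
red [267 231  12  11 109] [272.7 235.8] [ 0.5249 -0.2584  0.067 ]
yellow [412  85  49  26  75] [436.3  97.8] [0.6944 0.47
[... 628 characters left out ...]
0.2, 'qpos': array([-1.17952386,  0.41773327, -0.01029757,  1.61389782,  0.00467524,
        1.11066417, -0.05299608]), 'joint_velocities': array([ 0.00036615, -0.00203744, -0.00130905, -0.00202905, -0.00057227,
        0.00077721, -0.00231234]), 'joint_torque': array([-1.32161626e-03, -8.50810361e+01,  6.37396630e-01, -4.25818670e+01,
       -4.87721048e-02,  1.71621406e-02,  2.86649356e-05]), 'tool_pos': array([0.26203795, 0.56720544, 0.21609171]), 'eef_rot': array([ 2.14703950e-01,  9.76679118e-01, -3.35602080e-04, -5.02527328e-05]), 'wrist_force': array([-0.12667132,  0.43846456,  0.01824984]), 'ft_torque': array([-0.05402935,  0.03332693, -0.02258374]), 'finger_gap': 0.9968672792554396}
```

View pics/scene0.png

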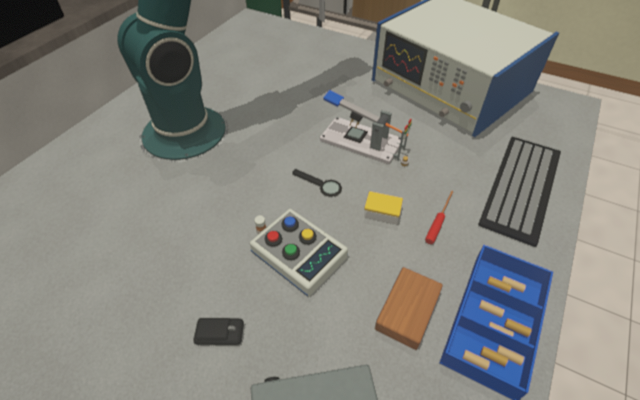

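View pics/topcrop.png

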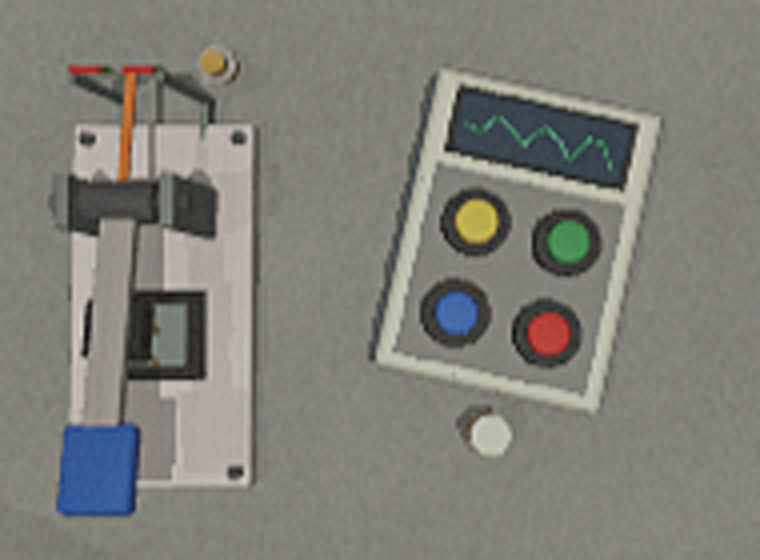

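Scene view agrees with the top view: the keys triangulate to within about 4 mm, and the adapter stands behind the press pointer. I'll close the fingers and travel over towards green at a safe height.

carry_out --targets '[{"gripper": 255, "tx": 0.016, "ty": -0.042, "tz": 0, "rx": 0, "ry": 0, "rz": 0}, {"gripper": 255, "tx": 0.016, "ty": -0.042, "tz": 0, "rx": 0, "ry": 0, "rz": 0}, {"gripper": 255, "tx": 0.016, "ty": -0.042, "tz": 0, "rx": 0, "ry": 0, "rz": 0}, {"gripper": 255, "tx": 0.016, "ty": -0.042, "tz": 0, "rx": 0, "ry": 0, "rz": 0}, {"gripper": 255, "tx": 0.016, "ty": -0.042, "tz": 0, "rx": 0, "ry": 0, "rz": 0}]'

```text
time_s: 0.7
tool_pos: [0.3424, 0.3555, 0.2164]
eef_rot: [0.215, 0.977, 0.0, -0.0]
wrist_force: [2.0, -0.1, 0.7]
finger_gap: 0.611
```

carry_out --targets '[{"gripper": 255, "tx": 0.016, "ty": -0.042, "tz": 0, "rx": 0, "ry": 0, "rz": 0}, {"gripper": 255, "tx": 0.016, "ty": -0.042, "tz": 0, "rx": 0, "ry": 0, "rz": 0}, {"gripper": 255, "tx": 0.016, "ty": -0.042, "tz": 0, "rx": 0, "ry": 0, "rz": 0}, {"gripper": 255, "tx": 0.016, "ty": -0.042, "tz": 0, "rx": 0, "ry": 0, "rz": 0}, {"gripper": 255, "tx": 0.016, "ty": -0.042, "tz": 0, "rx": 0, "ry": 0, "rz": 0}]'

```text
time_s: 1.2
tool_pos: [0.4224, 0.1456, 0.2166]
eef_rot: [0.215, 0.977, 0.0, 0.0]
wrist_force: [2.0, 0.4, -0.1]
finger_gap: 0.187
```

carry_out --targets '[{"gripper": 255, "tx": 0.016, "ty": -0.042, "tz": 0, "rx": 0, "ry": 0, "rz": 0}, {"gripper": 255, "tx": 0.016, "ty": -0.042, "tz": 0, "rx": 0, "ry": 0, "rz": 0}, {"gripper": 255, "tx": 0.016, "ty": -0.042, "tz": 0, "rx": 0, "ry": 0, "rz": 0}, {"gripper": 255, "tx": 0.016, "ty": -0.042, "tz": 0, "rx": 0, "ry": 0, "rz": 0}, {"gripper": 255, "tx": 0.016, "ty": -0.042, "tz": 0, "rx": 0, "ry": 0, "rz": 0}]'

```text
time_s: 1.7
tool_pos: [0.5025, -0.0644, 0.2166]
eef_rot: [0.215, 0.977, 0.0, 0.0]
wrist_force: [1.3, 0.4, 0.8]
finger_gap: 0.001
```

carry_out --targets '[{"gripper": 255, "tx": 0.0155, "ty": -0.0408, "tz": -0.01, "rx": 0, "ry": 0, "rz": 0}, {"gripper": 255, "tx": 0.0155, "ty": -0.0408, "tz": -0.01, "rx": 0, "ry": 0, "rz": 0}, {"gripper": 255, "tx": 0.0155, "ty": -0.0408, "tz": -0.01, "rx": 0, "ry": 0, "rz": 0}, {"gripper": 255, "tx": 0.0155, "ty": -0.0408, "tz": -0.01, "rx": 0, "ry": 0, "rz": 0}, {"gripper": 255, "tx": 0.0155, "ty": -0.0408, "tz": -0.01, "rx": 0, "ry": 0, "rz": 0}]'

```text
time_s: 2.2
tool_pos: [0.5801, -0.2682, 0.1657]
eef_rot: [0.215, 0.977, 0.0, -0.0]
wrist_force: [1.1, 1.3, 0.4]
finger_gap: 0.006
```

```bash
python3 - <<'E'
from h import *
c=read_camera("wrist"); f=c["frame"]; cv2.imwrite("pics/w1.png",f[:,:,::-1]); print(c["xyz"],state()["tool_pos"])
hsv=cv2.cvtColor(f,cv2.COLOR_RGB2HSV)
for col,(a,b) in dict(red=(0,6),yellow=(22,34),green=(45,85),blue=(98,125)).items():
    m=cv2.inRange(hsv,(a,110,60),(b,255,255))
    k,_,st,ce=cv2.connectedComponentsWithStats(m)
    for i in range(1,k):
        if 200<st[i,4]: print(col,st[i],ce[i].round(1),onz(c,*ce[i],.067).round(4))
print("tip",proj(c,state()["tool_pos"]-[0,0,.011]))
# press points
t=read_camera("top"); s=read_camera("scene")
o1,d1=ray(t,164.2,257.4);o2,d2=ray(s,332.9,97.5)
A=np.c_[d1,-d2]; l=np.linalg.lstsq(A,o2-o1,rcond=None)[0]; print("pad tri",o1+l[0]*d1,o2+l[1]*d2, onz(t,164.2,257.4,.137),onz(s,332.9,97.5,.137))
for u,v in [(203.75,171.25),(202.5,261.75),(158.5,171.25)]: print(onz(t,u,v,.018))
E
```

```text
[ 0.50805628 -0.23444518  0.33423765] [ 0.57957135 -0.27473335  0.16398172]
red [294 137  30  30 722] [308.5 151.6] [ 0.5221 -0.254   0.067 ]
red [596 282  44  27 717] [621.5 294.6] [ 0.7999 -0.0128  0.067 ]
yellow [ 546  169   88   97 4767] [590.3 217.3] [ 0.697  -0.0276  0.067 ]
green [309 197  28  28 592] [322.5 210.8] [ 0.5797 -0.2662  0.067 ]
blue [357 122  30  31 738] [371.3 137.2] [ 0.5344 -0.1961  0.067 ]
tip [311.79591837 250.27238724]
pad tri [0.43323602 0.23165478 0.13360767] [0.43390862 0.23207018 0.13370676] [0.43344059 0.23051432 0.137     ] [0.43601909 0.2278674  0.137     ]
[0.65404072 0.17290787 0.018     ]
[0.41573979 0.17028233 0.018     ]
[0.6528767  0.29238442 0.018     ]
```

View pics/w1.png

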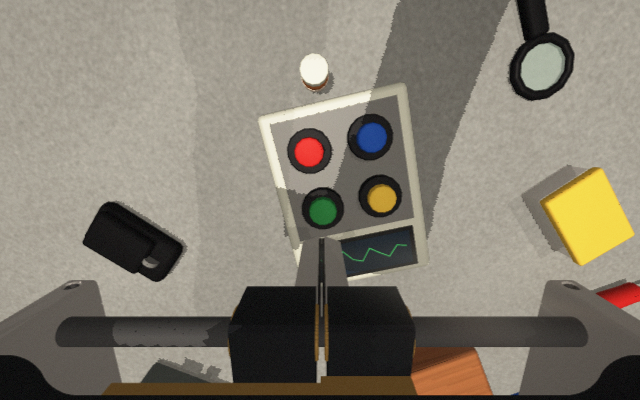

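Wrist view: green at (322,210), red (308,151), blue (371,137), yellow (381,196), with the fingers closed. Its positions agree with the other cameras. Descending onto green.

carry_out --targets '[{"gripper": 255, "tx": 0, "ty": 0, "tz": -0.02, "rx": 0, "ry": 0, "rz": 0}, {"gripper": 255, "tx": 0, "ty": 0, "tz": -0.02, "rx": 0, "ry": 0, "rz": 0}, {"gripper": 255, "tx": 0, "ty": 0, "tz": -0.02, "rx": 0, "ry": 0, "rz": 0}, {"gripper": 255, "tx": 0, "ty": 0, "tz": -0.016, "rx": 0, "ry": 0, "rz": 0}, {"gripper": 255, "tx": 0, "ty": 0, "tz": 0, "rx": 0, "ry": 0, "rz": 0}]'

```text
time_s: 2.85
tool_pos: [0.5788, -0.2653, 0.0887]
eef_rot: [0.214, 0.977, 0.0, -0.001]
wrist_force: [0.2, 0.1, -0.5]
finger_gap: 0.004
```

carry_out --targets '[{"gripper": 255, "tx": 0, "ty": 0, "tz": -0.005, "rx": 0, "ry": 0, "rz": 0}, {"gripper": 255, "tx": 0, "ty": -0.001, "tz": -0.005, "rx": 0, "ry": 0, "rz": 0}, {"gripper": 255, "tx": 0, "ty": 0, "tz": -0.002, "rx": 0, "ry": 0, "rz": 0}, {"gripper": 255, "tx": 0, "ty": 0, "tz": -0.002, "rx": 0, "ry": 0, "rz": 0}, {"gripper": 255, "tx": 0, "ty": 0, "tz": 0, "rx": 0, "ry": 0, "rz": 0}]'

```text
time_s: 3.35
tool_pos: [0.5798, -0.2678, 0.0766]
eef_rot: [0.215, 0.977, -0.0, 0.0]
wrist_force: [-0.2, -0.1, 2.5]
finger_gap: 0.004
```

carry_out --targets '[{"gripper": 255, "tx": 0, "ty": 0, "tz": -0.002, "rx": 0, "ry": 0, "rz": 0}, {"gripper": 255, "tx": 0, "ty": 0, "tz": -0.002, "rx": 0, "ry": 0, "rz": 0}, {"gripper": 255, "tx": 0, "ty": 0, "tz": -0.001, "rx": 0, "ry": 0, "rz": 0}, {"gripper": 255, "tx": 0, "ty": 0, "tz": 0, "rx": 0, "ry": 0, "rz": 0}, {"gripper": 255, "tx": 0, "ty": 0, "tz": 0, "rx": 0, "ry": 0, "rz": 0}]'

```text
time_s: 3.85
tool_pos: [0.5799, -0.2678, 0.0722]
eef_rot: [0.215, 0.977, -0.0, 0.0]
wrist_force: [-3.2, 0.9, 14.4]
finger_gap: 0.006
```

Force of 14 N is well past the 5 N at the stop, so green is right down. Lift and go over to yellow.

carry_out --targets '[{"gripper": 255, "tx": 0, "ty": 0, "tz": 0.015, "rx": 0, "ry": 0, "rz": 0}, {"gripper": 255, "tx": 0, "ty": 0, "tz": 0.015, "rx": 0, "ry": 0, "rz": 0}, {"gripper": 255, "tx": 0.006, "ty": 0.029, "tz": 0, "rx": 0, "ry": 0, "rz": 0}, {"gripper": 255, "tx": 0.006, "ty": 0.029, "tz": 0, "rx": 0, "ry": 0, "rz": 0}, {"gripper": 255, "tx": 0, "ty": 0, "tz": 0, "rx": 0, "ry": 0, "rz": 0}]'

```text
time_s: 4.35
tool_pos: [0.5932, -0.2051, 0.1023]
eef_rot: [0.212, 0.977, 0.001, 0.0]
wrist_force: [-0.2, -0.2, -0.3]
finger_gap: 0.002
```

carry_out --targets '[{"gripper": 255, "tx": 0, "ty": 0, "tz": -0.012, "rx": 0, "ry": 0, "rz": 0}, {"gripper": 255, "tx": 0, "ty": 0, "tz": -0.008, "rx": 0, "ry": 0, "rz": 0}, {"gripper": 255, "tx": 0, "ty": 0, "tz": -0.004, "rx": 0, "ry": 0, "rz": 0}, {"gripper": 255, "tx": 0, "ty": 0, "tz": -0.002, "rx": 0, "ry": 0, "rz": 0}, {"gripper": 255, "tx": 0, "ty": 0, "tz": 0, "rx": 0, "ry": 0, "rz": 0}]'

```text
time_s: 4.85
tool_pos: [0.5911, -0.2104, 0.0752]
eef_rot: [0.215, 0.977, -0.0, -0.0]
wrist_force: [-1.7, -0.4, 2.5]
finger_gap: 0.006
```

carry_out --targets '[{"gripper": 255, "tx": 0, "ty": 0, "tz": -0.002, "rx": 0, "ry": 0, "rz": 0}, {"gripper": 255, "tx": 0, "ty": 0, "tz": -0.002, "rx": 0, "ry": 0, "rz": 0}, {"gripper": 255, "tx": 0, "ty": 0, "tz": 0, "rx": 0, "ry": 0, "rz": 0}, {"gripper": 255, "tx": 0, "ty": 0, "tz": 0, "rx": 0, "ry": 0, "rz": 0}, {"gripper": 255, "tx": 0, "ty": 0, "tz": 0, "rx": 0, "ry": 0, "rz": 0}]'

```text
time_s: 5.35
tool_pos: [0.5917, -0.2102, 0.0722]
eef_rot: [0.215, 0.977, -0.0, 0.0]
wrist_force: [-5.9, -1.2, 13.6]
finger_gap: 0.001
```

Yellow is right down too (13.6 N). Next is blue.

carry_out --targets '[{"gripper": 255, "tx": 0, "ty": 0, "tz": 0.015, "rx": 0, "ry": 0, "rz": 0}, {"gripper": 255, "tx": 0, "ty": 0, "tz": 0.015, "rx": 0, "ry": 0, "rz": 0}, {"gripper": 255, "tx": -0.029, "ty": 0.0065, "tz": 0, "rx": 0, "ry": 0, "rz": 0}, {"gripper": 255, "tx": -0.029, "ty": 0.0065, "tz": 0, "rx": 0, "ry": 0, "rz": 0}, {"gripper": 255, "tx": 0, "ty": 0, "tz": 0, "rx": 0, "ry": 0, "rz": 0}]'

```text
time_s: 5.85
tool_pos: [0.5313, -0.1961, 0.1025]
eef_rot: [0.215, 0.977, 0.0, -0.0]
wrist_force: [1.0, -0.2, -0.1]
finger_gap: 0.006
```

carry_out --targets '[{"gripper": 255, "tx": 0, "ty": 0, "tz": -0.012, "rx": 0, "ry": 0, "rz": 0}, {"gripper": 255, "tx": 0, "ty": 0, "tz": -0.008, "rx": 0, "ry": 0, "rz": 0}, {"gripper": 255, "tx": 0, "ty": 0, "tz": -0.004, "rx": 0, "ry": 0, "rz": 0}, {"gripper": 255, "tx": 0, "ty": 0, "tz": -0.002, "rx": 0, "ry": 0, "rz": 0}, {"gripper": 255, "tx": 0, "ty": 0, "tz": 0, "rx": 0, "ry": 0, "rz": 0}]'

```text
time_s: 6.35
tool_pos: [0.5339, -0.1965, 0.0751]
eef_rot: [0.215, 0.977, 0.0, -0.0]
wrist_force: [-0.3, 3.3, 2.5]
finger_gap: 0.006
```

carry_out --targets '[{"gripper": 255, "tx": 0, "ty": 0, "tz": -0.002, "rx": 0, "ry": 0, "rz": 0}, {"gripper": 255, "tx": 0, "ty": 0, "tz": -0.002, "rx": 0, "ry": 0, "rz": 0}, {"gripper": 255, "tx": 0, "ty": 0, "tz": 0, "rx": 0, "ry": 0, "rz": 0}, {"gripper": 255, "tx": 0, "ty": 0, "tz": 0, "rx": 0, "ry": 0, "rz": 0}, {"gripper": 255, "tx": 0, "ty": 0, "tz": 0, "rx": 0, "ry": 0, "rz": 0}]'

```text
time_s: 6.85
tool_pos: [0.534, -0.1967, 0.0721]
eef_rot: [0.215, 0.977, 0.0, 0.0]
wrist_force: [-1.7, 3.5, 14.7]
finger_gap: 0.006
```

Blue is right down (14.7 N). Lift and travel over to the press pad (x≈0.433, y≈0.231).

carry_out --targets '[{"gripper": 255, "tx": 0, "ty": 0, "tz": 0.02, "rx": 0, "ry": 0, "rz": 0}, {"gripper": 255, "tx": 0, "ty": 0, "tz": 0.04, "rx": 0, "ry": 0, "rz": 0}, {"gripper": 255, "tx": 0, "ty": 0, "tz": 0.04, "rx": 0, "ry": 0, "rz": 0}, {"gripper": 255, "tx": 0, "ty": 0, "tz": 0.04, "rx": 0, "ry": 0, "rz": 0}, {"gripper": 255, "tx": 0, "ty": 0, "tz": 0.01, "rx": 0, "ry": 0, "rz": 0}]'

```text
time_s: 7.35
tool_pos: [0.5348, -0.1976, 0.2254]
eef_rot: [0.215, 0.977, -0.0, 0.003]
wrist_force: [0.5, -0.2, 0.0]
finger_gap: 0.002
```

carry_out --targets '[{"gripper": 255, "tx": -0.01, "ty": 0.043, "tz": 0, "rx": 0, "ry": 0, "rz": 0}, {"gripper": 255, "tx": -0.01, "ty": 0.043, "tz": 0, "rx": 0, "ry": 0, "rz": 0}, {"gripper": 255, "tx": -0.01, "ty": 0.043, "tz": 0, "rx": 0, "ry": 0, "rz": 0}, {"gripper": 255, "tx": -0.01, "ty": 0.043, "tz": 0, "rx": 0, "ry": 0, "rz": 0}, {"gripper": 255, "tx": -0.01, "ty": 0.043, "tz": 0, "rx": 0, "ry": 0, "rz": 0}]'

```text
time_s: 7.85
tool_pos: [0.4827, 0.0198, 0.221]
eef_rot: [0.215, 0.977, -0.0, -0.0]
wrist_force: [1.2, -0.1, -0.6]
finger_gap: 0.003
```

carry_out --targets '[{"gripper": 255, "tx": -0.01, "ty": 0.043, "tz": 0, "rx": 0, "ry": 0, "rz": 0}, {"gripper": 255, "tx": -0.01, "ty": 0.043, "tz": 0, "rx": 0, "ry": 0, "rz": 0}, {"gripper": 255, "tx": -0.01, "ty": 0.043, "tz": 0, "rx": 0, "ry": 0, "rz": 0}, {"gripper": 255, "tx": -0.01, "ty": 0.043, "tz": 0, "rx": 0, "ry": 0, "rz": 0}, {"gripper": 255, "tx": -0.01, "ty": 0.04, "tz": 0, "rx": 0, "ry": 0, "rz": 0}]'

```text
time_s: 8.35
tool_pos: [0.4328, 0.232, 0.221]
eef_rot: [0.215, 0.977, -0.0, -0.0]
wrist_force: [1.8, -0.3, 0.1]
finger_gap: 0.005
```

```bash
python3 - <<'E'
from h import *
s=read_camera("scene"); w=read_camera("wrist"); 
cv2.imwrite("pics/mix.png",np.vstack([cv2.resize(s["frame"][60:180,280:460],(600,400),interpolation=2),w["frame"][:,20:620][200:400]])[:,:,::-1]); print(state()["tool_pos"],state()["wrist_force"])
hsv=cv2.cvtColor(w["frame"],cv2.COLOR_RGB2HSV)
m=cv2.inRange(hsv,(98,110,60),(125,255,255))
k,_,st,ce=cv2.connectedComponentsWithStats(m)
for i in range(1,k):
    if 200<st[i,4]: print(st[i],ce[i].round(1),onz(w,*ce[i],.137).round(4))
E
```

```text
[0.43170148 0.23505708 0.22070845] [ 0.53733909 -1.07092167 -0.0051153 ]
[ 286  191   62   51 2011] [316.5 218.2] [0.4305 0.2339 0.137 ]
```

View pics/mix.png

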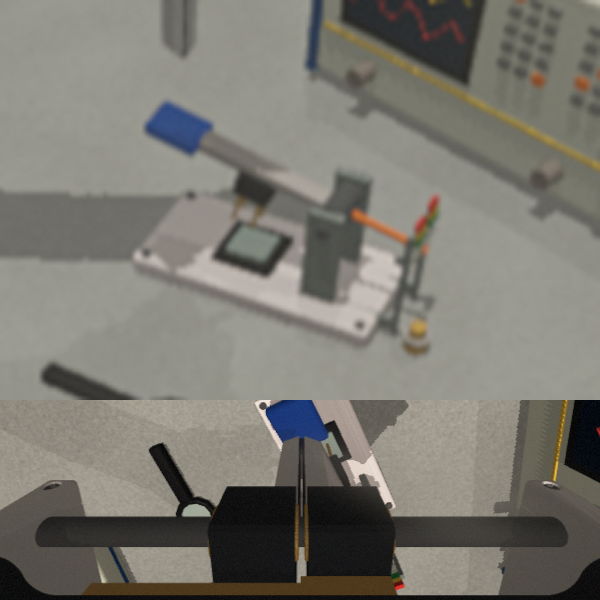

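The gripper is above the blue pad (seen at (180,128) in the upper crop), with the lever at rest and the pointer low on the scale. Descending.

carry_out --targets '[{"gripper": 255, "tx": -0.002, "ty": 0, "tz": -0.02, "rx": 0, "ry": 0, "rz": 0}, {"gripper": 255, "tx": 0, "ty": 0, "tz": -0.02, "rx": 0, "ry": 0, "rz": 0}, {"gripper": 255, "tx": 0, "ty": 0, "tz": -0.016, "rx": 0, "ry": 0, "rz": 0}, {"gripper": 255, "tx": 0, "ty": 0, "tz": -0.005, "rx": 0, "ry": 0, "rz": 0}, {"gripper": 255, "tx": 0, "ty": 0, "tz": 0, "rx": 0, "ry": 0, "rz": 0}]'

```text
time_s: 8.95
tool_pos: [0.4315, 0.2298, 0.1599]
eef_rot: [0.215, 0.977, -0.001, -0.0]
wrist_force: [0.1, -1.0, 0.5]
finger_gap: 0.003
```

carry_out --targets '[{"gripper": 255, "tx": 0, "ty": 0, "tz": -0.004, "rx": 0, "ry": 0, "rz": 0}, {"gripper": 255, "tx": 0, "ty": 0, "tz": -0.004, "rx": 0, "ry": 0, "rz": 0}, {"gripper": 255, "tx": 0, "ty": 0, "tz": -0.004, "rx": 0, "ry": 0, "rz": 0}, {"gripper": 255, "tx": 0, "ty": 0, "tz": -0.004, "rx": 0, "ry": 0, "rz": 0}, {"gripper": 255, "tx": 0, "ty": 0, "tz": -0.004, "rx": 0, "ry": 0, "rz": 0}]'

```text
time_s: 9.45
tool_pos: [0.4315, 0.2304, 0.1402]
eef_rot: [0.215, 0.977, 0.0, -0.0]
wrist_force: [-2.2, -0.4, 3.3]
finger_gap: 0.004
```

carry_out --targets '[{"gripper": 255, "tx": 0, "ty": 0, "tz": -0.005, "rx": 0, "ry": 0, "rz": 0}, {"gripper": 255, "tx": 0, "ty": 0, "tz": -0.005, "rx": 0, "ry": 0, "rz": 0}, {"gripper": 255, "tx": 0, "ty": 0, "tz": -0.005, "rx": 0, "ry": 0, "rz": 0}, {"gripper": 255, "tx": 0, "ty": 0, "tz": -0.005, "rx": 0, "ry": 0, "rz": 0}, {"gripper": 255, "tx": 0, "ty": 0, "tz": -0.003, "rx": 0, "ry": 0, "rz": 0}]'

```text
time_s: 9.95
tool_pos: [0.4313, 0.2303, 0.1168]
eef_rot: [0.215, 0.977, -0.0, -0.0]
wrist_force: [-5.3, 0.5, 6.1]
finger_gap: 0.007
```

carry_out --targets '[{"gripper": 255, "tx": 0, "ty": 0, "tz": -0.004, "rx": 0, "ry": 0, "rz": 0}, {"gripper": 255, "tx": 0, "ty": 0, "tz": -0.004, "rx": 0, "ry": 0, "rz": 0}, {"gripper": 255, "tx": 0, "ty": 0, "tz": -0.003, "rx": 0, "ry": 0, "rz": 0}, {"gripper": 255, "tx": 0, "ty": 0, "tz": -0.001, "rx": 0, "ry": 0, "rz": 0}, {"gripper": 255, "tx": 0, "ty": 0, "tz": 0, "rx": 0, "ry": 0, "rz": 0}]'

```text
time_s: 10.45
tool_pos: [0.4315, 0.2304, 0.1051]
eef_rot: [0.215, 0.977, -0.0, -0.0]
wrist_force: [-4.7, -0.6, 7.4]
finger_gap: 0.001
```

```bash
python3 - <<'E'
from h import *
s=read_camera("scene"); f=s["frame"]
cv2.imwrite("pics/s2.png",np.hstack([cv2.resize(f[85:165,315:425],(440,320),interpolation=2),cv2.resize(f[112:162,385:418],(330,500),interpolation=2)[:320]])[:,:,::-1]); print(state()["tool_pos"],state()["wrist_force"])
E
```

```text
[0.43145968 0.23036896 0.10518905] [-4.13671656  0.58499567  6.87375839]
```

View pics/s2.png

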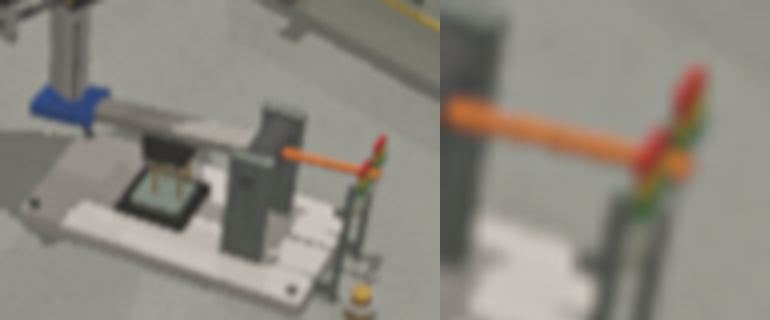

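The pointer crosses the scale at the height of the green band (right crop: pointer end (675,165), green seen at (650,195) on the near strip and (690,140) on the far one). From tip height, the lever is at about 0.28 rad. I'll lower 1 mm and check the pointer's slope against calibrated projections.

carry_out --targets '[{"gripper": 255, "tx": 0, "ty": 0, "tz": -0.001, "rx": 0, "ry": 0, "rz": 0}, {"gripper": 255, "tx": 0, "ty": 0, "tz": 0, "rx": 0, "ry": 0, "rz": 0}, {"gripper": 255, "tx": 0, "ty": 0, "tz": 0, "rx": 0, "ry": 0, "rz": 0}, {"gripper": 255, "tx": 0, "ty": 0, "tz": 0, "rx": 0, "ry": 0, "rz": 0}, {"gripper": 255, "tx": 0, "ty": 0, "tz": 0, "rx": 0, "ry": 0, "rz": 0}]'

```text
time_s: 11.0
tool_pos: [0.4315, 0.2304, 0.1043]
eef_rot: [0.215, 0.977, -0.0, -0.0]
wrist_force: [-3.8, -0.1, 7.6]
finger_gap: 0.004
```

```bash
python3 - <<'E'
from h import *
s=read_camera("scene")
def rod(f):
    h=cv2.cvtColor(f,cv2.COLOR_RGB2HSV)
    m=cv2.inRange(h,(8,140,120),(18,255,255)); m[:112]=0;m[150:]=0;m[:,:380]=0;m[:,415:]=0
    v,u=np.nonzero(m); p=np.c_[u,v].astype(np.float32); l=cv2.fitLine(p,cv2.DIST_HUBER,0,.01,.01).ravel()
    return len(p),p.min(0),p.max(0),l[1]/l[0],l[3]-l[2]*l[1]/l[0]
print("rest",rod(cv2.imread("pics/scene0.png")[:,:,::-1].copy())); n,a,b,m,q=rod(s["frame"]); print("now",n,a,b,m,q,"row at u=390,405",m*390+q,m*405+q)
H=np.array([.595,.2322,.100])
for ang in [0,.24,.29,.34]:
    t=ang-.2; A,B=[proj(s,H+r*np.array([np.cos(t),.011,np.sin(t)])) for r in (.02,.08)]
    k=(B[1]-A[1])/(B[0]-A[0]); print(ang,A,B,"slope",k,"rows",A[1]+k*(390-A[0]),A[1]+k*(405-A[0]))
print(state()["tool_pos"],state()["wrist_force"],state()["time_s"])
E
```

```text
rest (35, array([386., 122.], dtype=float32), array([410., 131.], dtype=float32), np.float32(0.30689454), np.float32(6.389984))
now 40 [386. 122.] [410. 129.] 0.23281544 32.88376 row at u=390,405 123.681786 127.17401
0 [386.3027301  124.94891379] [404.32065955 133.9718981 ] slope 0.5007780907783641 rows 126.8004255526384 134.31209691431386
0.24 [386.61066166 123.71620587] [405.79534549 129.06774528] slope 0.2789485329687662 rows 124.6616568257218 128.8458848202533
0.29 [386.63007554 123.44301035] [405.92101432 127.96720041] slope 0.23452410045296068 rows 124.23333885081345 127.75120035760787
0.34 [386.63380166 123.16568962] [405.9818932  126.84554963] slope 0.19019240216754135 rows 123.80591497258835 126.65880100510148
[0.43149687 0.23035706 0.10427818] [-4.36323643 -0.97900706  7.60234522] 11.05
```

Slope now gives about 0.292 rad, but the same fit at rest disagrees (0.31 against 0.50), probably because it picked up scale pixels. I'll start the hold and repeat the fit on the bare rod only.

carry_out --targets '[{"gripper": 255}, {"gripper": 255}, {"gripper": 255}, {"gripper": 255}, {"gripper": 255}]'

```text
schema error: expected keys gripper, tx, ty, tz, rx, ry, rz
```

```bash
python3 - <<'E'
from h import *
def rod(f):
    h=cv2.cvtColor(f,cv2.COLOR_RGB2HSV).astype(int)
    w=((h[...,0]>=7)&(h[...,0]<=20))*np.clip(h[...,1]-100,0,None)
    U=np.arange(387,402); R=[(w[112:145,u]*np.arange(112,145)).sum()/max(w[112:145,u].sum(),1) for u in U]
    return np.round(R,1),np.polyfit(U,R,1)
print(rod(cv2.imread("pics/scene0.png")[:,:,::-1].copy()))
s=read_camera("scene");print(rod(s["frame"])); cv2.imwrite("pics/s3.png",cv2.resize(s["frame"][108:148,380:420],(600,600),interpolation=0)[:,:,::-1])
t=read_camera("top");cv2.imwrite("pics/t3.png",t["frame"][:,:,::-1])
print(state()["tool_pos"],state()["time_s"])
E
```

```text
(array([124.4, 124.8, 125.3, 126. , 126.5, 127. , 127.5, 127.9, 128.5,
       128.9, 129.5, 129.9, 130.5, 130.9, 131.5]), array([  0.50802545, -72.22550324]))
(array([123. , 123.1, 123.2, 123.6, 123.8, 124.4, 124.5, 124.7, 124.8,
       125.3, 125.5, 125.6, 125.8, 126.1, 126.4]), array([ 0.25004402, 26.13338606]))
[0.43149895 0.23039784 0.10428333] 11.15
```

View pics/s3.png

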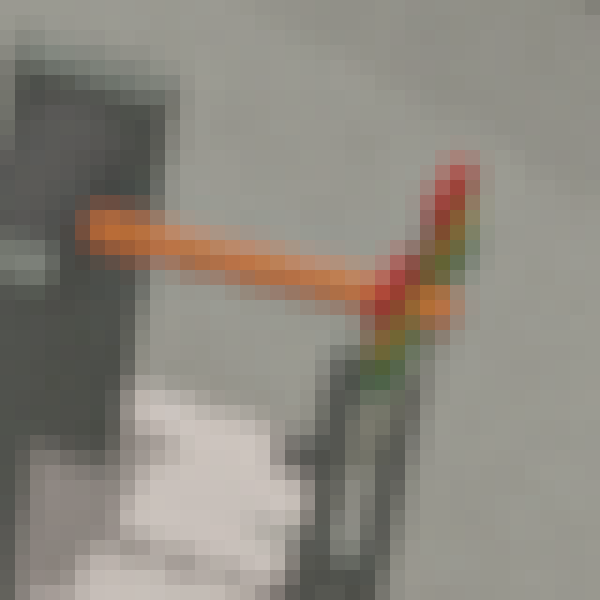

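View pics/t3.png

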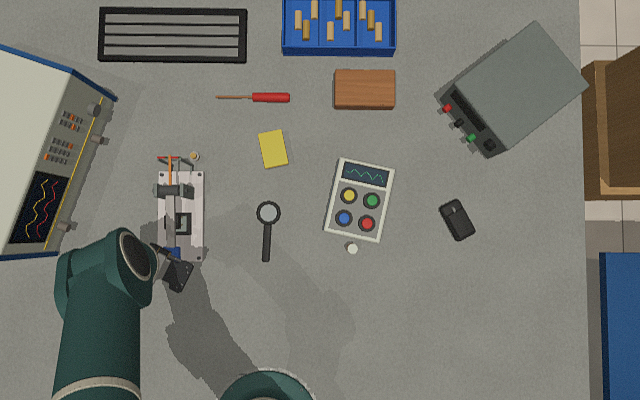

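Bare-rod fit now matches at rest (0.508 against 0.501) and gives 0.27–0.28 rad. The scale crop has the pointer end at (435,305), and green averaged over the two strips is about (420,310). The top view shows the bystanders unmoved. I'll lower another 0.7 mm and hold.

carry_out --targets '[{"gripper": 255, "tx": 0, "ty": 0, "tz": -0.0007, "rx": 0, "ry": 0, "rz": 0}, {"gripper": 255, "tx": 0, "ty": 0, "tz": 0, "rx": 0, "ry": 0, "rz": 0}, {"gripper": 255, "tx": 0, "ty": 0, "tz": 0, "rx": 0, "ry": 0, "rz": 0}, {"gripper": 255, "tx": 0, "ty": 0, "tz": 0, "rx": 0, "ry": 0, "rz": 0}, {"gripper": 255, "tx": 0, "ty": 0, "tz": 0, "rx": 0, "ry": 0, "rz": 0}]'

```text
time_s: 11.65
tool_pos: [0.4315, 0.2303, 0.1036]
eef_rot: [0.215, 0.977, -0.0, -0.0]
wrist_force: [-4.9, 0.3, 7.4]
finger_gap: -0.0
```

carry_out --targets '[{"gripper": 255, "tx": 0, "ty": 0, "tz": 0, "rx": 0, "ry": 0, "rz": 0}, {"gripper": 255, "tx": 0, "ty": 0, "tz": 0, "rx": 0, "ry": 0, "rz": 0}, {"gripper": 255, "tx": 0, "ty": 0, "tz": 0, "rx": 0, "ry": 0, "rz": 0}, {"gripper": 255, "tx": 0, "ty": 0, "tz": 0, "rx": 0, "ry": 0, "rz": 0}, {"gripper": 255, "tx": 0, "ty": 0, "tz": 0, "rx": 0, "ry": 0, "rz": 0}]'

```text
time_s: 12.15
tool_pos: [0.4315, 0.2304, 0.1036]
eef_rot: [0.215, 0.977, -0.0, -0.0]
wrist_force: [-3.9, 0.3, 7.3]
finger_gap: 0.003
```

carry_out --targets '[{"gripper": 255, "tx": 0, "ty": 0, "tz": 0, "rx": 0, "ry": 0, "rz": 0}, {"gripper": 255, "tx": 0, "ty": 0, "tz": 0, "rx": 0, "ry": 0, "rz": 0}, {"gripper": 255, "tx": 0, "ty": 0, "tz": 0, "rx": 0, "ry": 0, "rz": 0}, {"gripper": 255, "tx": 0, "ty": 0, "tz": 0, "rx": 0, "ry": 0, "rz": 0}, {"gripper": 255, "tx": 0, "ty": 0, "tz": 0, "rx": 0, "ry": 0, "rz": 0}]'

```text
time_s: 12.65
tool_pos: [0.4315, 0.2304, 0.1036]
eef_rot: [0.215, 0.977, -0.0, -0.0]
wrist_force: [-4.9, -0.5, 7.2]
finger_gap: 0.006
```

carry_out --targets '[{"gripper": 255, "tx": 0, "ty": 0, "tz": 0, "rx": 0, "ry": 0, "rz": 0}, {"gripper": 255, "tx": 0, "ty": 0, "tz": 0, "rx": 0, "ry": 0, "rz": 0}, {"gripper": 255, "tx": 0, "ty": 0, "tz": 0, "rx": 0, "ry": 0, "rz": 0}, {"gripper": 255, "tx": 0, "ty": 0, "tz": 0, "rx": 0, "ry": 0, "rz": 0}, {"gripper": 255, "tx": 0, "ty": 0, "tz": 0, "rx": 0, "ry": 0, "rz": 0}]'

```text
time_s: 13.15
tool_pos: [0.4315, 0.2304, 0.1036]
eef_rot: [0.215, 0.977, -0.0, -0.0]
wrist_force: [-4.2, 0.0, 6.9]
finger_gap: 0.007
```

carry_out --targets '[{"gripper": 255, "tx": 0, "ty": 0, "tz": 0, "rx": 0, "ry": 0, "rz": 0}, {"gripper": 255, "tx": 0, "ty": 0, "tz": 0, "rx": 0, "ry": 0, "rz": 0}, {"gripper": 255, "tx": 0, "ty": 0, "tz": 0, "rx": 0, "ry": 0, "rz": 0}, {"gripper": 255, "tx": 0, "ty": 0, "tz": 0, "rx": 0, "ry": 0, "rz": 0}, {"gripper": 255, "tx": 0, "ty": 0, "tz": 0, "rx": 0, "ry": 0, "rz": 0}]'

```text
time_s: 13.65
tool_pos: [0.4315, 0.2304, 0.1036]
eef_rot: [0.215, 0.977, -0.0, -0.0]
wrist_force: [-4.8, 0.2, 7.1]
finger_gap: 0.004
```

carry_out --targets '[{"gripper": 255, "tx": 0, "ty": 0, "tz": 0, "rx": 0, "ry": 0, "rz": 0}, {"gripper": 255, "tx": 0, "ty": 0, "tz": 0, "rx": 0, "ry": 0, "rz": 0}, {"gripper": 255, "tx": 0, "ty": 0, "tz": 0, "rx": 0, "ry": 0, "rz": 0}, {"gripper": 255, "tx": 0, "ty": 0, "tz": 0, "rx": 0, "ry": 0, "rz": 0}, {"gripper": 255, "tx": 0, "ty": 0, "tz": 0, "rx": 0, "ry": 0, "rz": 0}]'

```text
time_s: 14.15
tool_pos: [0.4315, 0.2304, 0.1036]
eef_rot: [0.215, 0.977, -0.0, -0.0]
wrist_force: [-4.0, 0.8, 6.8]
finger_gap: 0.006
```

carry_out --targets '[{"gripper": 255, "tx": 0, "ty": 0, "tz": 0, "rx": 0, "ry": 0, "rz": 0}, {"gripper": 255, "tx": 0, "ty": 0, "tz": 0, "rx": 0, "ry": 0, "rz": 0}, {"gripper": 255, "tx": 0, "ty": 0, "tz": 0, "rx": 0, "ry": 0, "rz": 0}, {"gripper": 255, "tx": 0, "ty": 0, "tz": 0, "rx": 0, "ry": 0, "rz": 0}, {"gripper": 255, "tx": 0, "ty": 0, "tz": 0, "rx": 0, "ry": 0, "rz": 0}]'

```text
time_s: 14.65
tool_pos: [0.4315, 0.2304, 0.1036]
eef_rot: [0.215, 0.977, -0.0, -0.0]
wrist_force: [-5.3, 0.1, 7.5]
finger_gap: 0.006
```

carry_out --targets '[{"gripper": 255, "tx": 0, "ty": 0, "tz": 0, "rx": 0, "ry": 0, "rz": 0}, {"gripper": 255, "tx": 0, "ty": 0, "tz": 0, "rx": 0, "ry": 0, "rz": 0}, {"gripper": 255, "tx": 0, "ty": 0, "tz": 0, "rx": 0, "ry": 0, "rz": 0}, {"gripper": 255, "tx": 0, "ty": 0, "tz": 0, "rx": 0, "ry": 0, "rz": 0}, {"gripper": 255, "tx": 0, "ty": 0, "tz": 0, "rx": 0, "ry": 0, "rz": 0}]'

```text
time_s: 15.15
tool_pos: [0.4315, 0.2304, 0.1036]
eef_rot: [0.215, 0.977, -0.0, -0.0]
wrist_force: [-4.4, -0.5, 7.1]
finger_gap: 0.002
```

```bash
python3 - <<'E'
from h import *
f=read_camera("scene")["frame"]
h=cv2.cvtColor(f,cv2.COLOR_RGB2HSV).astype(int)
w=((h[...,0]>=7)&(h[...,0]<=20))*np.clip(h[...,1]-100,0,None)
U=np.arange(387,402); R=[(w[112:145,u]*np.arange(112,145)).sum()/max(w[112:145,u].sum(),1) for u in U]
print(np.polyfit(U,R,1),R[-1],state()["tool_pos"],state()["wrist_force"],state()["time_s"])
print(hand_in())
E
```

```text
[ 0.24206421 29.21934393] 126.37647058823529 [0.43150083 0.23034265 0.10357598] [-4.39877707 -1.03749269  6.81429737] 15.2
the job is handed in; nothing more can be done
None
```

I pressed the green, yellow and blue keys in that order. Each went to its stop at about 14 N, and the arm lifted clear after each. The arm never went over or touched the red key. I then pushed the press lever down into the green band, held it still for about 3.5 s, and handed in at 15.2 s with the closed fingers still on the pad at about 7 N.

**Lever angle:** my last checks differ slightly, but all lie well inside the green band (0.24–0.34):
- **Fingertip height:** about 0.29–0.295 rad.
- **Pointer slope in the scene camera:** about 0.28–0.29 rad.
- **Pointer row in the scene camera:** about 0.27 rad. This is the lowest reading, and the picture is coarse.

**Failed check and refused call:** my first slope fit failed its check against the resting lever, so I redid it on the bare rod. One hold call was refused for missing fields and moved nothing.

**Other items:** in the last top view, taken just before the final hold, the bystanders looked unmoved. I did not check key travel with the camera; the presses are judged from the force and the fingertip height.

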